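# Seat the end stop of a cake portioning board on its locating pin

### The job

Set the end stop (steel plate with the blue fence) between the rails of the white cake portioning board, its hole end towards the board's blue end bar, and nudge it along until its hole drops over the brass locating pin and the plate lies flat on the board. Someone has already clamped the pin somewhere along the slot, so feel for it: go gently, neither ramming the pin nor pressing the plate down on it. Leave the loose slice of cake, the tub and the timer where they are.

Things in the scene. Friction and masses are not known exactly. Their poses are not given: they have to be found in the camera images.
- board_mid (a point): Centre of the white deck's upper face, 12 mm above the worktop; axes as the board's. A dark slot in the deck runs along x from -34 to +34 mm. In it stands a fixed brass pin, 10 mm in diameter, 10 mm high above the deck, its bevelled tip 5 mm across, at y = 0 and at any x from -18 to +18 mm. That x is not reported: the pin has to be felt or seen. It does not move.
- fence (a point): Centre of the end stop's blue fence, which stands upright across the plate: 14 mm thick (x), 84 mm wide (y), 42 mm high above the plate; to be gripped from above across its 14 mm. This point is 21 mm above the plate's upper face, 27 mm above its underside. Axes as the end stop's. From here the plate reaches 60 mm in -x and 100 mm in +x.
- hole (a point): Centre of the hole of the end stop, on the plate's underside: 50 mm in +x of the fence's centre and 27 mm below it. The hole goes through and is 16 mm in diameter. When the plate lies flat on the deck this point is at deck height (12 mm above the worktop).
- cake: Loose slice of blueberry cake, 82x76x46 mm, lying on the worktop beyond the board, a bystander; origin at the centre of its underside.
- tub: Small round white lidded food tub, 119 mm across and 51 mm high, a bystander; origin at the centre of its underside.
- timer: White kitchen timer with a red dial, 94x68x34 mm, a bystander; origin at the centre of its underside.
- board: The portioning board, fixed to the worktop, 320 (x) x 166 (y) mm; origin at the centre of its underside, on the worktop. x runs along it to the blue end bar (16 mm high, across the end at x = +146 mm), z up. Two aluminium rails along x, 20 mm high above the deck, leave a channel 116 mm wide centred on y = 0.
- stop: The loose end stop: steel plate 160 (x) x 110 (y) x 6 mm with fence, 0.29 to 0.45 kg; origin at the middle of its underside, 20 mm in +x of the fence. x points from the fence to the hole end, z up. It starts flat on the worktop. Laid on the pin beside the hole it lies tilted, hole end up, and slides when the fence is pushed (3 to 8 N); with the hole over the pin it drops flat by itself.

How it is judged:
By the outcome, as a careful person would: the job done as asked, in the order asked, and still so for the second after the job is handed in, with the robot touching nothing.
It also fails if it takes over 45 s, if anything falls off the work surface, if the arm or the gripper's body presses on something with over 40 N, if the wrist force passes 120 N, or if a joint passes its speed limit or range.

### The arm

A 6-joint arm with a two-finger parallel gripper is mounted at the origin on a cart in front of the work surface, level with it; the furniture and walls round the work are solid. World frame = base frame: x ahead of the robot, y to its left, z up, the work surface at z = 0. Lengths are in m, angles in rad, forces in N, time in s.
With the tool pointing down it reaches from about 0.35 to 0.725 m from the base axis. Payload 6 kg.
Tool frame: the origin (TCP) lies at the very end of the fingers, on their centre line; the grasp point (between the pads) lies grip_depth behind it (grip_depth is the distance from the TCP to the grasp point, in m); z points along the fingers, x is the direction in which the jaws open and shut, and the axes are right-handed (so a half turn about z gives the same grasp; the last joint's range is limited). The gripper opens to 85 mm and grips with 20 to 120 N. Pads are 22 mm wide; open, the fingers measure 114 mm over their backs; the gripper's body (76 mm by 85 mm) begins 54 mm behind the grasp point. The pads swing forward as they close: fully open they stand 13 mm farther back than shut.
Start: joints at [1.452, 0.04, 0.085, 0, -1.615, -0.334], TCP at [0.262, 0.54, 0.231] pointing down, gripper open.
Joint ranges: [-2.56, 2.56], [-1.29, 2.01], [-1.08, 1.49], [-3.29, 1.98], [-2.81, -0.18], [-2.99, 2.99]. Speed limits (rad/s): [2.57, 2.57, 3.01, 3.14, 3.14, 3.14].

### API

Orientations are given as a 3x3 rotation matrix whose columns are the frame's x, y, z axes.
In Python, from workcell import state, grab_frame, finish_job, boxes_of, grip_depth gives the robot as it stands.
- The arm moves only by the tool step_arm, never from a script. Its argument "plan" is a list that holds one entry, the list of rows, each a list of 6 numbers: the shift along the tool's x, y, z scaled (see below), then the turn, a rotation vector about the tool's x, y, z scaled (see below). A call has 1 to 12 rows; each row shifts and turns the commanded pose from where the row before left it, along the tool's axes as they then stand; what a row does not reach is not made up. The controller multiplies each number of a shift by 0.06 m and each number of a turn by 0.12 rad. A row lasts 1/8 s, in which the tool goes at most 62.5 mm and 10.7 degrees, less where a joint would pass 70% of its speed; a pose out of reach is approached as far as the arm can. A call with a number of a shift or a turn outside -1 to 1 is refused whole. A call with a gripper value outside its range is refused whole. "gripper" is the opening, from 0 (shut) to 1 (fully open), set as the call begins (left out, the last holds). The fingers move at their own pace and stop on an object; "newtons" is the grip in N (left out, the last holds). Time passes only in rows, so rows that do not move let the fingers close. It gives the time, the measured TCP pose, the force and the opening at its end, in the units of the state.
- state(): the state, without advancing time (a new reading comes with each control period).
- grab_frame(name): name is "side" or "top" or "wrist"; returns a dict with "pixels" (384x512x3 uint8, red, green, blue), "z_map" (384x512 float32, m along the optical axis (not along the pixel's ray), 0 where there is no reading), "fx", "fy", "cx", "cy" (pixels), "eye" and "attitude" of the camera in the world. Camera axes: x right, y down, z forward; pixel columns grow to the right and rows downward; lengths in m; the calibration is good to about 2 mm. The wrist camera is an equidistant fisheye: a pixel r from the principal point sees the ray r / f radians off the axis. A picture is of the moment at which its call begins.
- finish_job(): hands the job in, once; it reports no verdict.
Trained networks look in the newest picture that a camera, given by its name, has taken for a name from the list of things; names that differ only in an ending like _2 or _b are one class to them, and where a whole thing is asked for, a point or a joint stands for the part that bears it (a point fixed in the world has none). Each returns a list of dicts, best first, with "conf" (0 to 1); they miss things now and then, are a little off and sometimes report something else, mostly with a low value. They report only what shows in the picture. A call takes as long as a camera call.
- boxes_of(camera, query): "extent" ([centre column, centre row, width, height] in pixels, round what is visible of it).
The state is a dict: "time": time; "qpos": joint angles; "joint_velocities": joint speeds; "joint_efforts": joint torques, N m; "tool_pos": TCP position; "tcp_rot": TCP orientation; "ft_force": force on the tool from outside, world axes, zero at the start; "ft_torque": the same for the moment, N m; "opening": opening from 0.0 (shut) to 1.0 (fully open).
Only numpy, scipy, OpenCV 4.12 (cv2) and the standard library are available. Lean on these libraries where they do the work, as an engineer would, in place of code of your own. Each camera call takes 0.05 s, during which the arm holds its last target.

## Working session

There is one attempt and no reset: what is moved stays moved. The work goes in short steps, Python scripts to look and compute and a tool call to move; the robot and the scene stay as the last step left them, time stands still between calls to the robot, and variables do not carry over. Pictures are saved under pics/ and viewed, and the job is handed in when it is done.

Besides the shell and the picture viewer there is one more tool, called after ">>>" as a command line: name --argument value ..., lists and objects as JSON in quotes. step_arm: Moves the arm, as the interface text tells. Its arguments: {"type":"object","properties":{"plan":{"type":"array"},"gripper":{"type":"number"},"newtons":{"type":"number"}},"required":["plan"]}

```bash
mkdir -p pics; cat > h.py <<'E'
import numpy as np, cv2
from workcell import state, grab_frame, finish_job, boxes_of, grip_depth
def save(f,n): cv2.imwrite('pics/'+n,cv2.cvtColor(f['pixels'],cv2.COLOR_RGB2BGR))
def cloud(f):
    z=f['z_map'];v,u=np.mgrid[:z.shape[0],:z.shape[1]]
    P=np.stack([(u-f['cx'])/f['fx']*z,(v-f['cy'])/f['fy']*z,z],-1)
    return P@np.array(f['attitude']).T+np.array(f['eye'])
E
python3 - <<'E'
from h import *
s=state();print(s, grip_depth() if callable(grip_depth) else grip_depth)
for n in ('top','side'):
    f=grab_frame(n);save(f,n+'0.png');np.savez(n+'0.npz',**f)
    print(n,f['eye'],f['attitude'],f['fx'],f['cx'],f['cy'])
    for q in('fence','hole','cake','tub','timer','board','stop','board_mid'):
        try:
            r=boxes_of(n,q)[:2];print(q,[(np.round(x['extent']),round(x['conf'],2)) for x in r])
        except Exception as e:print(q,e)
E
```

```text
{'time': 0.0, 'qpos': array([ 1.45171250e+00,  4.07948107e-02,  8.38174104e-02, -4.37033575e-04,
       -1.61552141e+00, -3.33694041e-01]), 'joint_velocities': array([-0.00079022, -0.00095034,  0.00058075, -0.00107745, -0.00190751,
        0.00163179]), 'joint_efforts': array([-3.25416859e-04, -3.68208182e+01,  3.47417092e+01,  6.93276554e+00,
       -5.39856861e-03, -2.62263137e-05]), 'tool_pos': array([0.26227301, 0.53927284, 0.23029737]), 'tcp_rot': array([[-4.37447379e-01, -8.99243786e-01, -6.35764025e-04],
       [-8.99242305e-01,  4.37447817e-01, -1.63855841e-03],
       [ 1.75157706e-03, -1.45077177e-04, -9.99998455e-01]]), 'ft_force': array([ 0.49908035, -0.24061351,  0.2162044 ]), 'ft_torque': array([ 0.00018099, -0.0023854 ,  0.04207173]), 'opening': 1.0026851967520698} 0.0187
top [0.47574781 0.19713568 0.97318759] [[ 0.01865674 -0.98498856  0.17160846]
 [-0.99953037 -0.02254768 -0.02075203]
 [ 0.02430989 -0.1711407  -0.98494664]] 416.89188799850797 255.1541518676667 187.46871791824992
fence [(array([195., 254.,  53.,  72.]), 0.97)]
hole [(array([196., 254.,  53.,  77.]), 0
[... 317 characters left out ...]
0.55)]
board_mid [(array([348., 259., 102., 157.]), 0.57)]
side [ 0.46258165 -0.51882958  0.66010345] [[ 0.97094359 -0.17079774  0.16762066]
 [-0.23861528 -0.63769325  0.73240021]
 [-0.01820174 -0.75111614 -0.65991912]] 433.60515851917773 251.64719765211152 188.70337566617974
fence [(array([186., 172.,  74.,  44.]), 0.72)]
hole [(array([185., 172.,  70.,  41.]), 0.98)]
cake [(array([355., 231.,  33.,  32.]), 0.83), (array([185., 171.,  73.,  42.]), 0.23)]
tub [(array([308., 170.,  53.,  45.]), 0.91)]
timer [(array([255., 139.,  39.,  24.]), 0.74)]
board [(array([212., 297., 196., 138.]), 0.93)]
stop [(array([185., 171.,  77.,  42.]), 0.86)]
board_mid [(array([210., 297., 197., 143.]), 0.62)]
```

```bash
python3 - <<'E'
import cv2
for n,(x,y,w,h) in {'top':(120,90,300,270),'side':(90,110,340,260)}.items():
    im=cv2.imread(f'pics/{n}0.png')[y:y+h,x:x+w]
    cv2.imwrite(f'pics/{n}0c.png',cv2.resize(im,None,fx=2.3,fy=2.2,interpolation=cv2.INTER_CUBIC)[:600,:800])
E
```

```text
(no output)
```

View pics/top0c.png

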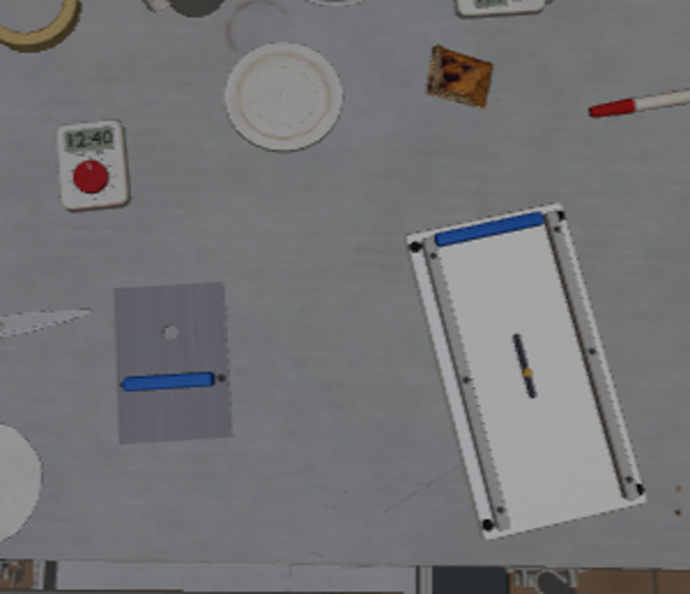

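View pics/side0c.png

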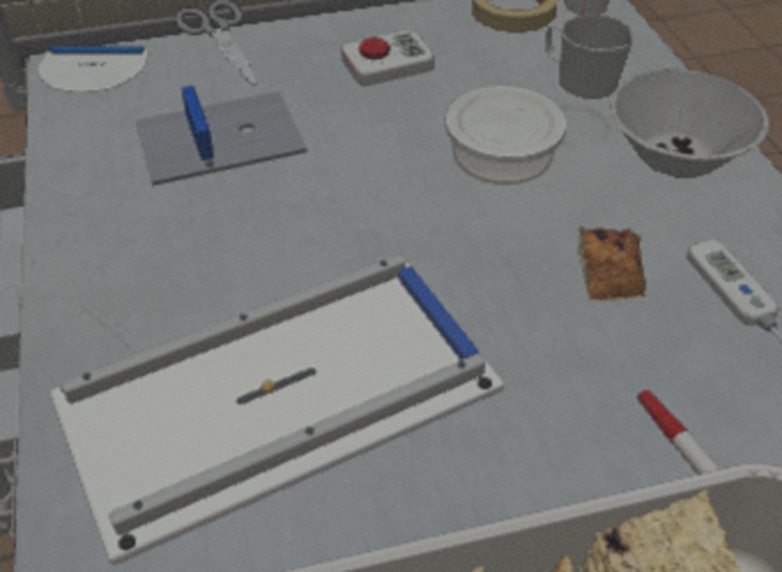

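```bash
cat >> h.py <<'E'
def onplane(f,uv,z):
    uv=np.atleast_2d(uv).astype(float)
    d=np.c_[(uv[:,0]-f['cx'])/f['fx'],(uv[:,1]-f['cy'])/f['fy'],np.ones(len(uv))]@np.array(f['attitude']).T
    e=np.array(f['eye']);return e+d*((z-e[2])/d[:,2])[:,None]
def rect(P):
    c,(w,h),a=cv2.minAreaRect((P[:,:2]*1000).astype(np.float32));
    if w<h: w,h=h,w;a+=90
    return np.round(c,1),round(w,1),round(h,1),round(a,2)
def big(m):
    n,l,st,_=cv2.connectedComponentsWithStats(m.astype(np.uint8));return l==1+np.argmax(st[1:,4])
E
python3 - <<'E'
from h import *
for n in('top','side'):
    f=dict(np.load(n+'0.npz'));px=f['pixels'].astype(int);P=cloud(f)
    hsv=cv2.cvtColor(f['pixels'],cv2.COLOR_RGB2HSV).astype(int)
    v,u=np.mgrid[:384,:512]
    # ranges
    bd=dict(top=(285,410,170,345),side=(100,320,215,370))[n]
    sp=dict(top=(160,230,210,298),side=(145,227,143,198))[n]
    def inb(b):return (u>=b[0])&(u<b[1])&(v>=b[2])&(v<b[3])
    print(n,'z tops',[np.round(np.median(P[inb(sp)][:,2]),4),np.round(np.median(P[inb(bd)][:,2]),4)])
    gray=px.min(2)
    B=inb(bd)&((P[...,2]>0.006)&(P[...,2]<0.05))
    W=big(inb(bd)&(gray>165)); print('white',W.sum(),np.percentile(gray[inb(bd)],[5,25,50,75,95]))
    W=cv2.morphologyEx(W.astype(np.uint8),cv2.MORPH_CLOSE,np.ones((9,9)))>0
    print('board rect',rect(onplane(f,np.c_[u[W],v[W]],.012)))
    blue=(hsv[...,0]>100)&(hsv[...,0]<125)&(hsv[...,1]>130)
    for nm,b,z in(('bar',bd,.028),('fence',sp,.048)):
        m=big(inb(b)&blue);pp=P[m];print(nm,m.sum(),'top z',np.percentile(pp[:,2],[5,50,95]).round(4))
        t=m&(abs(P[...,2]-z)<.004);
        if t.sum()>10:print(' top pts rect',t.sum(),rect(P[t]))
    br=(hsv[...,0]>10)&(hsv[...,0]<35)&(hsv[...,1]>100)&inb(bd)
    uv=np.c_[u[br],v[br]];print('pin',len(uv),uv.mean(0),onplane(f,uv.mean(0),.018),np.unique(uv,axis=0).min(0),uv.max(0))
    sl=inb(bd)&(gray<100)&(abs(P[...,2]-.012)<.008)
    k=cv2.connectedComponentsWithStats(sl.astype(np.uint8))
    for i in range(1,k[0]):
        if k[2][i,4]>20: print('dark',k[2][i],rect(onplane(f,np.c_[u[k[1]==i],v[k[1]==i]],.012)))
    S=inb(sp);
    hh=S&(P[...,2]>.003); 
    print('stop bg',np.median(px[S],0), 'outside',np.median(px[250:290,235:270].reshape(-1,3),0))
E
```

```text
top z tops [np.float64(0.0046), np.float64(0.0032)]Traceback (most recent call last):
  File "<stdin>", line 13, in <module>
  File "h.py", line 17, in big
    n,l,st,_=cv2.connectedComponentsWithStats(m.astype(np.uint8));return l==1+np.argmax(st[1:,4])
                                                                              ~~~~~~~~~^^^^^^^^^^
    return _wrapfunc(a, 'argmax', axis=axis, out=out, **kwds)
    return bound(*args, **kwds)
ValueError: attempt to get argmax of an empty sequence
```

```bash
cat > m.py <<'E'
from h import *
for n in('top','side'):
    f=dict(np.load(n+'0.npz'));px=f['pixels'].astype(int);P=cloud(f)
    hsv=cv2.cvtColor(f['pixels'],cv2.COLOR_RGB2HSV).astype(int)
    v,u=np.mgrid[:384,:512]
    bd=dict(top=(285,410,170,345),side=(100,320,215,370))[n]
    sp=dict(top=(160,230,210,298),side=(145,227,143,198))[n]
    def inb(b):return (u>=b[0])&(u<b[1])&(v>=b[2])&(v<b[3])
    gray=px.min(2)
    print('==',n,'gray',np.percentile(gray[inb(bd)],[2,5,25,50,75,95]), 'stop', np.percentile(gray[inb(sp)],[5,25,50,75,95]))
    th=(np.percentile(gray[inb(bd)],95)+np.median(gray[235:260,240:270] if n=='top' else gray[210:225,200:300]))/2
    W=inb(bd)&(gray>th);W=cv2.morphologyEx(W.astype(np.uint8),cv2.MORPH_CLOSE,np.ones((9,9)))>0;W=big(W)
    print('board',th,W.sum(),rect(onplane(f,np.c_[u[W],v[W]],.012)))
    blue=(hsv[...,0]>100)&(hsv[...,0]<125)&(hsv[...,1]>130)
    for nm,b,z in(('bar',bd,.028),('fence',sp,.048)):
        m=big(inb(b)&blue);pp=P[m];print(nm,m.sum(),'z',np.percentile(pp[:,2],[5,50,95]).round(4),rect(onplane(f,np.c_[u[m],v[m]],z)))
        t=m&(abs(P[...,2]-z)<.006);
        if t.sum()>10:print(' top pts',t.sum(),rect(P[t]),rect(onplane(f,np.c_[u[t],v[t]],z)))
    br=(hsv[...,0]>10)&(hsv[...,0]<35)&(hsv[...,1]>100)&inb(bd)
    uv=np.c_[u[br],v[br]];print('pin',len(uv),uv.mean(0),onplane(f,uv.mean(0),.018),uv.min(0),uv.max(0))
    sl=inb(bd)&(gray<np.percentile(gray[inb(bd)],95)*.5)
    k=cv2.connectedComponentsWithStats(sl.astype(np.uint8))
    for i in range(1,k[0]):
        if k[2][i,4]>20: print('dark',k[2][i],rect(onplane(f,np.c_[u[k[1]==i],v[k[1]==i]],.012)))
    # plate: bluish tint
    tint=cv2.blur((px[...,2]-px[...,0]).astype(np.float32),(3,3))
    print('tint plate/work',np.median(tint[inb(sp)]),np.median(tint[235:260,240:270]))
    np.save(n+'tint.npy',tint)
E
python3 m.py
```

```text
== top gray [ 50.  93. 112. 114. 162. 163.] stop [ 81.  94.  96. 113. 115.]
board 138.0 10006 (array([489.2, -37.4]), 317.5, 163.8, 14.04)
bar 269 z [0.0254 0.0282 0.0308] (array([630.2,  -1.1]), 111.6, 13.1, 103.84)
 top pts 268 (array([630.3,  -1.7]), 110.0, 13.4, 104.27) (array([630.2,  -1.4]), 111.0, 13.1, 103.84)
fence 244 z [0.045  0.0482 0.0505] (array([466.9, 310.8]), 84.9, 13.1, 94.82)
 top pts 241 (array([467. , 310.2]), 83.0, 13.2, 94.81) (array([467. , 309.8]), 82.8, 13.1, 94.82)
pin 14 [348.64285714 258.78571429] [[ 0.48265239 -0.03840643  0.018     ]] [347 257] [350 261]
dark [309 186  84 130 545] (array([493.4, -41.4]), 303.6, 118.7, 14.06)
dark [297 200  40 131 178] (array([471.4,  34.7]), 299.4, 16.5, 14.21)
dark [343 242  10  29  79] (array([489.2, -38. ]), 64.7, 7.8, 12.5)
tint plate/work 7.7777777 3.5555556
== side gray [ 75.  82. 121. 125. 158. 163.] stop [ 63. 106. 118. 123. 126.]
board 143.5 9698 (array([490.7, -38.2]), 317.8, 163.1, 13.67)
bar 260 z [0.0265 0.0284 0.0304] (array([630.9,  -3. ]), 108.4, 12.1, 104.16)
 top pts 259 (array([631.6,  -3.6]), 107.3, 11.9, 104.53) (array([630.9,  -3. ]), 108.4, 12.1, 104.16)
fence 135 z [0.039  0.0485 0.0506] (array([468.7, 298.9]), 97.9, 13.9, 95.09)
 top pts 121 (array([468.4, 306.9]), 79.6, 12.8, 94.96) (array([468.6, 304. ]), 87.8, 13.2, 95.06)
pin 10 [206.2 285. ] [[ 0.4843185  -0.03945328  0.018     ]] [205 284] [208 286]
dark [119 231 179  62 939] (array([493.5, -25.9]), 307.0, 123.5, 13.51)
dark [242 277  62  29 173] (array([595.3, -76.9]), 117.6, 20.0, 7.2)
dark [194 278  33  15  88] (array([491.3, -35.2]), 63.4, 8.2, 14.14)
dark [140 305 101  47 344] (array([ 448.4, -112.5]), 177.6, 7.5, 13.99)
dark [142 353   7   7  38] (array([ 368.1, -145.3]), 10.3, 9.4, 124.85)
tint plate/work 4.6666665 -1.8888888
```

```bash
cat > m2.py <<'E'
from h import *
for n,th in(('top',5.7),('side',1.4)):
    f=dict(np.load(n+'0.npz'));t=np.load(n+'tint.npy');v,u=np.mgrid[:384,:512]
    b=dict(top=(160,230,208,298),side=(140,230,140,200))[n]
    m=(u>=b[0])&(u<b[1])&(v>=b[2])&(v<b[3])&(t>th)
    m=cv2.morphologyEx(m.astype(np.uint8),cv2.MORPH_CLOSE,np.ones((7,7)));m=big(cv2.morphologyEx(m,cv2.MORPH_OPEN,np.ones((5,5))))
    print(n,m.sum(),rect(onplane(f,np.c_[u[m],v[m]],.006)))
f=dict(np.load('top0.npz'));g=f['pixels'][228:252,182:206].min(2);print(g[6:20,5:20])
E
python3 m2.py
cat >> h.py <<'E'
from scipy.spatial.transform import Rotation as R
def down(h):
    h=np.radians(h);x=np.array([np.cos(h),np.sin(h),0]);z=np.array([0,0,-1.]);return np.c_[x,np.cross(z,x),z]
def rows(p,h,N,R0=None,p0=None):
    s=state();R0=s['tcp_rot'] if R0 is None else R0;p0=s['tool_pos'] if p0 is None else p0
    T=down(h);rv=R.from_matrix(R0.T@T).as_rotvec()/N;dp=(np.array(p)-p0)/N;A=R0
    for i in range(N):
        print([round(float(x),3) for x in np.r_[A.T@dp/.06,rv/.12]],end=',\n');A=A@R.from_rotvec(rv).as_matrix()
def st():
    s=state();x=s['tcp_rot'][:,0];print('t',round(s['time'],2),'pos',s['tool_pos'].round(4),'head',round(float(np.degrees(np.arctan2(x[1],x[0]))),2),'F',s['ft_force'].round(2),'T',s['ft_torque'].round(3),'op',round(s['opening'],3),'tilt',s['tcp_rot'][2].round(4),'q',s['qpos'].round(2))
E
python3 -c "
from h import *
rows([.4675,.3095,.13],-175.2,9)"
```

```text
top 3523 (array([487.3, 313.2]), 162.3, 112.2, 5.13)
side 5325 (array([485.1, 328.4]), 240.5, 229.7, 165.06)
[[ 93  93  94  95  94  96  96  95  96  95  94  94  94  94  95]
 [ 94  93  93  95  94  95  96  95  96  95  94  93  94  94  94]
 [ 93  93  94  94  94  96  95  95  96  95  94  94  94  94  95]
 [ 94  94  94  94  94  94  88  86  93  95  94  94  94  93  95]
 [ 94  95  94  93  83  72  94 113 111 101  92  94  94  94  94]
 [ 93  94  94  89  91 113 113 113 113 108  97  93  94  94  94]
 [ 94  94  93  85  88 113 114 114 113 113 105  90  94  94  94]
 [ 95  94  94  87  91 113 113 113 113 112 105  90  94  94  93]
 [ 95  93  93  94 103 112 113 113 113 109  99  92  94  94  94]
 [ 94  94  94  89  91 112 111 112 112 106  93  94  94  94  94]
 [ 94  94  94  94  93  97 104 102  95  96  94  94  94  94  94]
 [ 95  94  94  95  94  94  92  93  95  95  94  94  94  94  93]
 [ 95  94  93  95  94  94  96  95  95  95  95  94  94  93  93]
 [ 94  95  95  95  94  94  96  95  95  95  95  94  94  94  93]]
[0.217, -0.528, 0.188, -0.0, -0.0, 0.958],
[0.155, -0.549, 0.188, -0.0, -0.0, 0.958],
[0.091, -0.563, 0.188, -0.0, -0.0, 0.958],
[0.026, -0.57, 0.188, -0.0, -0.0, 0.958],
[-0.04, -0.569, 0.188, -0.0, -0.0, 0.958],
[-0.105, -0.561, 0.188, -0.0, -0.0, 0.958],
[-0.168, -0.545, 0.188, -0.0, -0.0, 0.958],
[-0.23, -0.522, 0.188, -0.0, -0.0, 0.958],
[-0.288, -0.493, 0.188, -0.0, -0.0, 0.958],
```

>>> step_arm --plan '[[[0.217, -0.528, 0.188, 0, 0, 0.958], [0.155, -0.549, 0.188, 0, 0, 0.958], [0.091, -0.563, 0.188, 0, 0, 0.958], [0.026, -0.57, 0.188, 0, 0, 0.958], [-0.04, -0.569, 0.188, 0, 0, 0.958], [-0.105, -0.561, 0.188, 0, 0, 0.958], [-0.168, -0.545, 0.188, 0, 0, 0.958], [-0.23, -0.522, 0.188, 0, 0, 0.958], [-0.288, -0.493, 0.188, 0, 0, 0.958], [0, 0, 0, 0, 0, 0], [0, 0, 0, 0, 0, 0]]]' --gripper 1

```text
time: 2.28
tool_pos: [0.4674, 0.3096, 0.13]
tcp_rot: [[-0.996, -0.084, 0.0], [-0.084, 0.996, 0.0], [-0.0, 0.0, -1.0]]
ft_force: [-0.3, -0.2, -0.3]
opening: 1.003
```

```bash
python3 -c "
from h import *
st();f=grab_frame('wrist');save(f,'w1.png');print(f['eye'],f['attitude'],f['fx'],f['cx'],f['cy']);np.savez('w1.npz',**f)
rows([.4675,.3105,.015],-175.0,4)"
```

```text
t 2.27 pos [0.4674 0.3096 0.13  ] head -175.19 F [-0.33 -0.17 -0.32] T [0.013 0.012 0.061] op 1.003 tilt [-3.e-04  1.e-04 -1.e+00] q [ 0.94 -0.05 -0.19  0.   -1.43 -0.86]
[0.47352453 0.23982081 0.27139803] [[-0.99656706 -0.07985566 -0.02184396]
 [-0.08277583  0.95631765  0.28036532]
 [-0.00149899  0.281211   -0.95964479]] 297.3186396354542 257.52305085212305 185.54237124648958
[-0.001, 0.002, 0.48, 0.001, 0.001, -0.006],
[-0.001, 0.002, 0.48, 0.001, 0.001, -0.006],
[-0.001, 0.002, 0.48, 0.001, 0.001, -0.006],
[-0.001, 0.002, 0.48, 0.001, 0.001, -0.006],
```

View pics/w1.png

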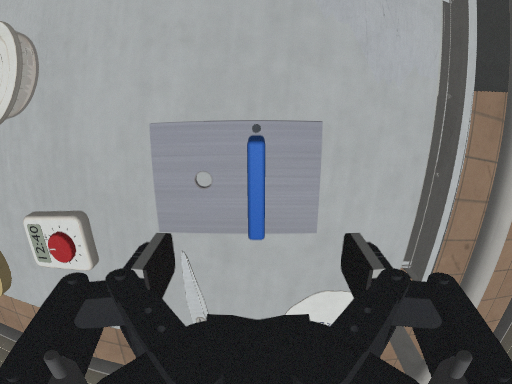

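The wrist view shows the fence at column 256, midway between the fingers and parallel to the pads. The hole is at (204,179), on the +x side, as expected. I'll descend.

>>> step_arm --plan '[[[0, 0.003, 0.48, 0, 0, -0.006], [0, 0.003, 0.48, 0, 0, -0.006], [0, 0.003, 0.48, 0, 0, -0.006], [0, 0.003, 0.3, 0, 0, -0.006], [0, 0, 0.17, 0, 0, 0], [0, 0, 0, 0, 0, 0]]]'

```text
time: 3.08
tool_pos: [0.4673, 0.3103, 0.0151]
tcp_rot: [[-0.996, -0.087, -0.0], [-0.087, 0.996, -0.001], [0.0, -0.001, -1.0]]
ft_force: [-0.5, 0.4, -0.2]
opening: 0.999
```

>>> step_arm --plan '[[[0, 0, 0, 0, 0, 0], [0, 0, 0, 0, 0, 0], [0, 0, 0, 0, 0, 0], [0, 0, 0, 0, 0, 0], [0, 0, 0, 0, 0, 0], [0, 0, 0, 0, 0, 0], [0, 0, 0, 0, 0, 0], [0, 0, 0, 0, 0, 0]]]' --gripper 0 --newtons 60

```text
time: 4.08
tool_pos: [0.4677, 0.3104, 0.0156]
tcp_rot: [[-0.996, -0.086, 0.001], [-0.086, 0.996, 0.0], [-0.001, 0.0, -1.0]]
ft_force: [1.0, 0.3, 4.2]
opening: 0.154
```

```bash
python3 -c "
from h import *
st();f=grab_frame('top');save(f,'t2.png');f=grab_frame('side');save(f,'s2.png')
im=cv2.imread('pics/s2.png')[90:220,100:300];cv2.imwrite('pics/s2c.png',cv2.resize(im,None,fx=4,fy=4))"
```

```text
t 4.08 pos [0.4677 0.3104 0.0156] head -175.05 F [1.04 0.3  4.17] T [ 0.09  -0.093  0.007] op 0.154 tilt [-8.e-04  3.e-04 -1.e+00] q [ 0.94  0.02 -0.33  0.   -1.22 -0.86]
```

View pics/s2c.png

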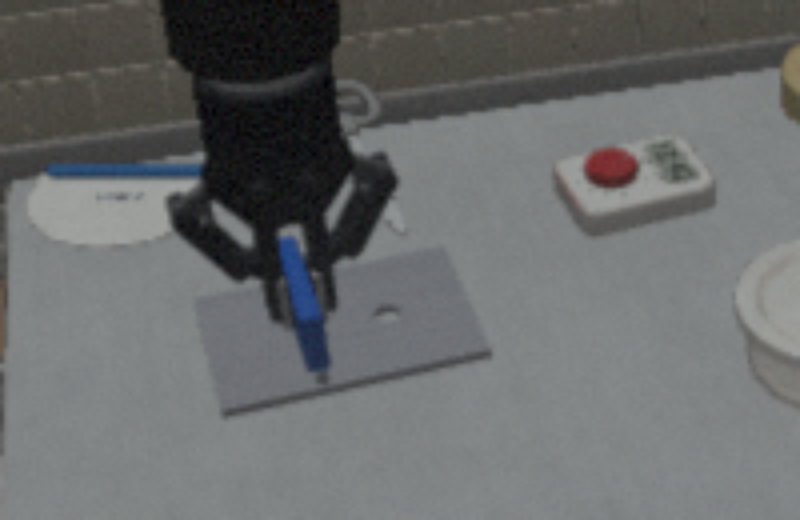

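>>> step_arm --plan '[[[0, 0, -0.1, 0, 0, 0], [0, 0, -0.3, 0, 0, 0], [0, 0, -0.5, 0, 0, 0], [0, 0, -0.5, 0, 0, 0], [0, 0, -0.5, 0, 0, 0], [0, 0, 0, 0, 0, 0], [0, 0, 0, 0, 0, 0]]]'

```text
time: 5.05
tool_pos: [0.4666, 0.3099, 0.1277]
tcp_rot: [[-0.996, -0.086, -0.002], [-0.086, 0.996, -0.001], [0.002, -0.001, -1.0]]
ft_force: [-0.0, -0.4, -5.0]
opening: 0.158
```

```bash
python3 -c "
from h import *
st();f=grab_frame('top');save(f,'t3.png');np.savez('t3.npz',**f)
f=grab_frame('side');save(f,'s3.png')
im=cv2.imread('pics/s3.png')[60:220,100:300];cv2.imwrite('pics/s3c.png',cv2.resize(im,None,fx=3.7,fy=3.7))
rows([.4235,-.0546,.115],-166,11)"
```

```text
t 5.05 pos [0.4666 0.3099 0.1277] head -175.07 F [-0.02 -0.44 -5.03] T [-0.079  0.111 -0.009] op 0.158 tilt [ 2.2e-03 -8.0e-04 -1.0e+00] q [ 0.94 -0.05 -0.19 -0.   -1.43 -0.86]
[0.112, -0.544, 0.02, -0.001, -0.002, -0.12],
[0.12, -0.542, 0.02, -0.001, -0.002, -0.12],
[0.128, -0.541, 0.02, -0.001, -0.002, -0.12],
[0.136, -0.539, 0.019, -0.001, -0.002, -0.12],
[0.144, -0.537, 0.019, -0.001, -0.002, -0.12],
[0.151, -0.535, 0.019, -0.001, -0.002, -0.12],
[0.159, -0.532, 0.019, -0.001, -0.002, -0.12],
[0.167, -0.53, 0.019, -0.001, -0.002, -0.12],
[0.174, -0.528, 0.019, -0.001, -0.002, -0.12],
[0.182, -0.525, 0.019, -0.001, -0.002, -0.12],
[0.189, -0.522, 0.019, -0.001, -0.002, -0.12],
```

View pics/s3c.png

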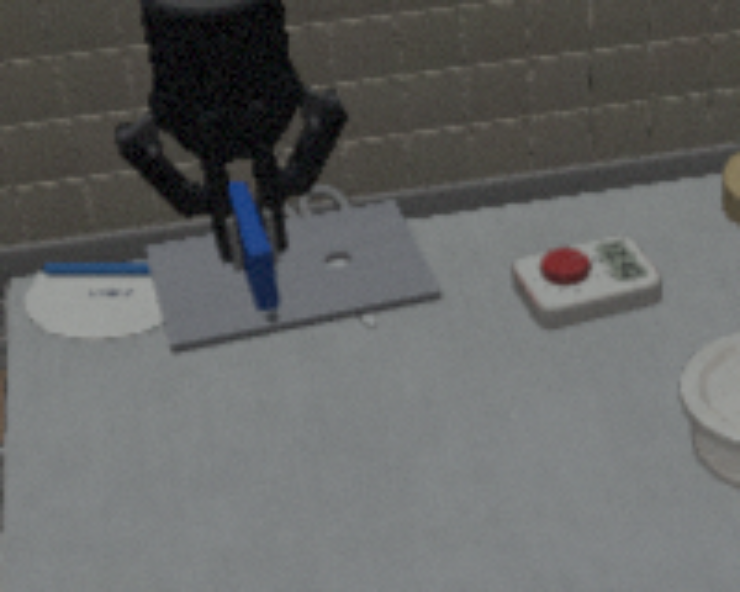

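The stop is lifted and held level. I'll carry it over the board.

>>> step_arm --plan '[[[0.112, -0.544, 0.02, 0, 0, -0.12], [0.12, -0.542, 0.02, 0, 0, -0.12], [0.128, -0.541, 0.02, 0, 0, -0.12], [0.136, -0.539, 0.02, 0, 0, -0.12], [0.144, -0.537, 0.02, 0, 0, -0.12], [0.151, -0.535, 0.02, 0, 0, -0.12], [0.159, -0.532, 0.02, 0, 0, -0.12], [0.167, -0.53, 0.02, 0, 0, -0.12], [0.174, -0.528, 0.02, 0, 0, -0.12], [0.182, -0.525, 0.02, 0, 0, -0.12], [0.189, -0.522, 0.02, 0, 0, -0.12], [0, 0, 0, 0, 0, 0]]]'

```text
time: 6.65
tool_pos: [0.4234, -0.0557, 0.1148]
tcp_rot: [[-0.971, -0.239, -0.002], [-0.239, 0.971, -0.001], [0.002, -0.0, -1.0]]
ft_force: [0.7, 0.4, -4.5]
opening: 0.154
```

>>> step_arm --plan '[[[0, 0, 0.4, 0, 0, 0], [0, 0, 0.4, 0, 0, 0], [0, 0, 0, 0, 0, 0], [0, 0, 0, 0, 0, 0]]]'

```text
time: 7.15
tool_pos: [0.4248, -0.0538, 0.0688]
tcp_rot: [[-0.97, -0.243, 0.001], [-0.243, 0.97, -0.001], [-0.001, -0.001, -1.0]]
ft_force: [-0.5, -0.6, -3.5]
opening: 0.152
```

```bash
python3 -c "
from h import *
st();f=grab_frame('top');save(f,'t4.png');np.savez('t4.npz',**f)
im=cv2.imread('pics/t4.png')[160:360,270:430];cv2.imwrite('pics/t4c.png',cv2.resize(im,None,fx=3,fy=3))
f=grab_frame('side');save(f,'s4.png');np.savez('s4.npz',**f)
im=cv2.imread('pics/s4.png')[150:384,80:340];cv2.imwrite('pics/s4c.png',cv2.resize(im,None,fx=2.5,fy=2.5))
f=grab_frame('wrist');save(f,'w4.png');np.savez('w4.npz',**f)
"
```

```text
t 7.15 pos [ 0.4248 -0.0538  0.0688] head -165.95 F [-0.53 -0.6  -3.48] T [-0.003  0.025  0.008] op 0.152 tilt [-6.e-04 -7.e-04 -1.e+00] q [ 0.35 -0.42 -0.61  0.   -1.38 -0.11]
```

View pics/t4c.png

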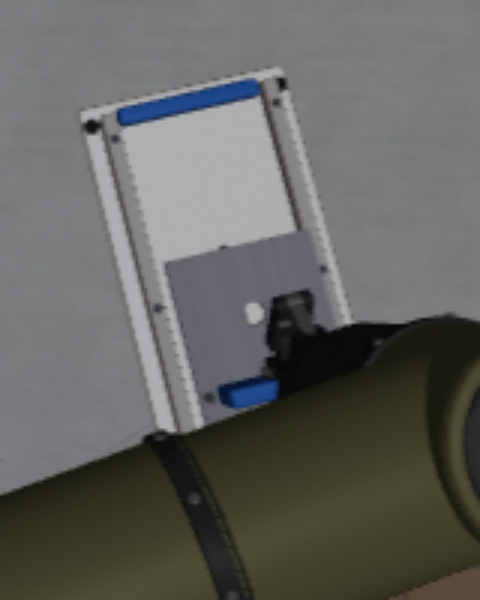

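View pics/s4c.png

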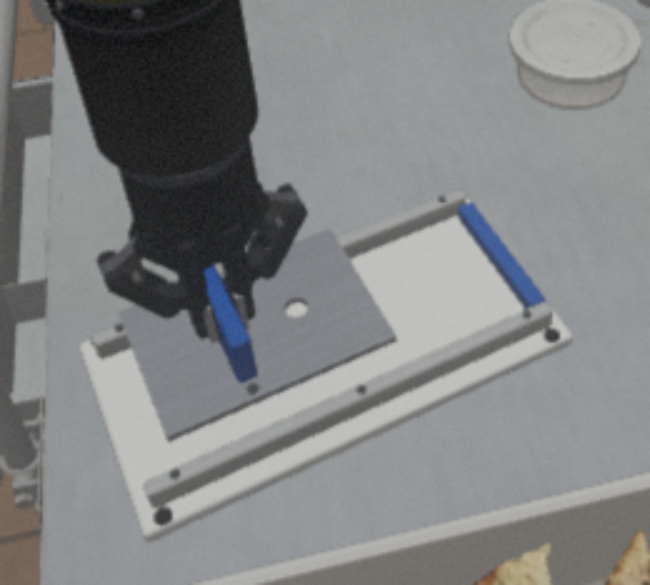

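View pics/w4.png

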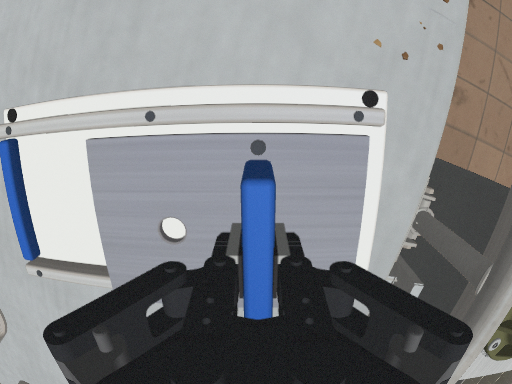

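```bash
cat > m4.py <<'E'
from h import *
import sys
C=np.array([.490,-.038]);a=np.radians(14.0)
B=np.array([[np.cos(a),np.sin(a)],[-np.sin(a),np.cos(a)]])
def tb(p): return (np.asarray(p)[...,:2]-C)@B.T*1000
if __name__=='__main__':
  st();s=state();print('tcp board',tb(s['tool_pos']).round(1))
  for n,crop in(('top4',None),('side4',None)):
    f=dict(np.load(n[0]+'4.npz'));P=cloud(f);px=f['pixels'].astype(int)
    X=tb(P);z=P[...,2]
    zt=float(sys.argv[1])
    sel=(abs(z-zt)<.009)&(abs(X[...,1])<75)&(X[...,0]>-150)&(X[...,0]<50)&(px.max(2)-px.min(2)<25)&(px.min(2)>70)
    sel=big(cv2.morphologyEx(sel.astype(np.uint8),cv2.MORPH_OPEN,np.ones((3,3))))
    q=np.c_[X[sel],z[sel]*1000]
    A=np.c_[q[:,:2],np.ones(len(q))];k=np.linalg.lstsq(A,q[:,2],rcond=None)[0]
    print(n,sel.sum(),'plane slope deg x,y',np.degrees(k[:2]).round(2),'z0',k[2].round(1),'z at plate', np.median(q[:,2]).round(1))
    # edges on the fitted height via rays
    v,u=np.mgrid[:384,:512]
    e=tb(onplane(f,np.c_[u[sel],v[sel]],zt))
    print(' x range',np.percentile(e[:,0],[.3,99.7]).round(1),'y range',np.percentile(e[:,1],[.3,99.7]).round(1))
    for lo in range(-140,40,20):
        t=e[(e[:,0]>lo)&(e[:,0]<lo+20)]
        if len(t)>60: print('  x',lo+10,'y',np.percentile(t[:,1],[1,99]).round(1))
    # hole: bright blob inside plate
    hull=np.zeros((384,512),np.uint8);cv2.fillConvexPoly(hull,cv2.convexHull(np.c_[u[sel],v[sel]].astype(np.int32)),1)
    hull=cv2.erode(hull,np.ones((7,7)))
    kk=cv2.connectedComponentsWithStats(((hull>0)&(px.min(2)>np.median(px.min(2)[sel])+25)).astype(np.uint8))
    for i in range(1,kk[0]):
        if kk[2][i,4]>8: print('  hole',kk[2][i],tb(onplane(f,kk[3][i],zt)).round(1))
E
python3 m4.py 0.059
```

```text
t 7.3 pos [ 0.425  -0.0538  0.0691] head -165.97 F [-0.32  0.19 -3.83] T [-0.052  0.016  0.04 ] op 0.156 tilt [-1.7e-03 -2.0e-04 -1.0e+00] q [ 0.35 -0.42 -0.61  0.   -1.38 -0.11]
tcp board [-66.9   0.4]
top4 1676 plane slope deg x,y [ 0.04 -0.08] z0 59.8 z at plate 59.8
 x range [-63.1  31.1] y range [-53.8  56.6]
  x -50 y [-29.   56.1]
  x -30 y [-53.4  56. ]
  x -10 y [-53.3  55.9]
  x 10 y [-52.9  56. ]
  x 30 y [-52.5  55.8]
  hole [352 261   6   7  35] [[-18.4   2.3]]
side4 3992 plane slope deg x,y [-0.02  0.38] z0 60.0 z at plate 60.1
 x range [-126.5   33. ] y range [-56.5  56.2]
  x -130 y [-55.   55.4]
  x -110 y [-55.9  54.2]
  x -90 y [-55.8  34.6]
  x -70 y [-56.4  -0.8]
  x -50 y [-56.3  11.4]
  x -30 y [-55.3  34.4]
  x -10 y [-55.8  46.6]
  x 10 y [-55.8  56.1]
  x 30 y [-55.4  55.9]
  hole [195 271   8   6  37] [[-17.3  -1.1]]
```

>>> step_arm --plan '[[[0.07, -0.01, 0.1, 0, 0, 0], [0, 0, 0.14, 0, 0, 0], [0, 0, 0.12, 0, 0, 0], [0, 0, 0.07, 0, 0, 0], [0, 0, 0, 0, 0, 0], [0, 0, 0, 0, 0, 0]]]'

```text
time: 8.05
tool_pos: [0.4207, -0.0556, 0.0425]
tcp_rot: [[-0.97, -0.242, 0.0], [-0.242, 0.97, -0.0], [-0.0, -0.0, -1.0]]
ft_force: [-0.2, 0.7, -4.2]
opening: 0.155
```

>>> step_arm --plan '[[[0, 0, 0.03, 0, 0, 0], [0, 0, 0, 0, 0, 0]]]'

```text
time: 8.3
tool_pos: [0.4204, -0.0556, 0.0403]
tcp_rot: [[-0.97, -0.242, -0.0], [-0.242, 0.97, -0.0], [0.0, -0.0, -1.0]]
ft_force: [-0.6, 0.1, -3.3]
opening: 0.15
```

>>> step_arm --plan '[[[0, 0, 0.02, 0, 0, 0], [0, 0, 0, 0, 0, 0]]]'

```text
time: 8.55
tool_pos: [0.4204, -0.0556, 0.0391]
tcp_rot: [[-0.97, -0.242, -0.0], [-0.242, 0.97, -0.0], [0.0, -0.0, -1.0]]
ft_force: [0.8, 0.3, -3.9]
opening: 0.157
```

>>> step_arm --plan '[[[0, 0, 0.01, 0, 0, 0], [0, 0, 0, 0, 0, 0]]]'

```text
time: 8.8
tool_pos: [0.4204, -0.0556, 0.0385]
tcp_rot: [[-0.97, -0.242, -0.0], [-0.242, 0.97, -0.0], [0.0, -0.0, -1.0]]
ft_force: [0.4, 0.1, -4.4]
opening: 0.154
```

>>> step_arm --plan '[[[0, 0, 0.01, 0, 0, 0], [0, 0, 0, 0, 0, 0]]]'

```text
time: 9.05
tool_pos: [0.4204, -0.0556, 0.0379]
tcp_rot: [[-0.97, -0.242, -0.0], [-0.242, 0.97, -0.0], [0.0, -0.0, -1.0]]
ft_force: [0.2, 0.6, -4.2]
opening: 0.155
```

>>> step_arm --plan '[[[0, 0, 0.01, 0, 0, 0], [0, 0, 0, 0, 0, 0]]]'

```text
time: 9.3
tool_pos: [0.4205, -0.0556, 0.0376]
tcp_rot: [[-0.97, -0.242, 0.0], [-0.242, 0.97, -0.0], [-0.0, -0.0, -1.0]]
ft_force: [-1.1, -0.7, -2.6]
opening: 0.154
```

>>> step_arm --plan '[[[0.002, 0, 0.01, 0, -0.08, 0], [0.002, 0, 0.01, 0, -0.08, 0], [0.003, 0, 0.01, 0, -0.08, 0], [0.003, 0, 0.01, 0, -0.08, 0], [0, 0, 0, 0, 0, 0]]]'

```text
time: 9.93
tool_pos: [0.4199, -0.0557, 0.035]
tcp_rot: [[-0.969, -0.242, 0.038], [-0.242, 0.97, 0.009], [-0.039, -0.0, -0.999]]
ft_force: [0.5, 0.5, -3.1]
opening: 0.152
```

>>> step_arm --plan '[[[0.003, 0, 0.01, 0, -0.08, 0], [0.003, 0, 0.01, 0, -0.08, 0], [0.003, 0, 0.01, 0, -0.08, 0], [0, 0, 0, 0, 0, 0]]]'

```text
time: 10.42
tool_pos: [0.4194, -0.0559, 0.0332]
tcp_rot: [[-0.968, -0.242, 0.066], [-0.242, 0.97, 0.016], [-0.068, -0.0, -0.998]]
ft_force: [0.2, -0.1, -3.5]
opening: 0.154
```

```bash
python3 -c "
from h import *
st()
f=grab_frame('side');save(f,'s5.png');np.savez('s4.npz',**f)
im=cv2.imread('pics/s5.png')[180:384,80:340];cv2.imwrite('pics/s5c.png',cv2.resize(im,None,fx=2.9,fy=2.9))
"; python3 m4.py .026
```

```text
t 10.43 pos [ 0.4194 -0.0559  0.0332] head -165.98 F [ 0.25 -0.09 -3.46] T [-0.01   0.147 -0.005] op 0.154 tilt [-0.0676 -0.     -0.9977] q [ 0.36 -0.48 -0.72  0.01 -1.27 -0.12]
t 10.47 pos [ 0.4194 -0.0558  0.0332] head -165.98 F [ 0.33  0.6  -3.09] T [-0.045  0.109  0.014] op 0.154 tilt [-6.730e-02 -1.000e-04 -9.977e-01] q [ 0.36 -0.48 -0.72  0.01 -1.27 -0.12]
tcp board [-72.8  -0.2]
top4 139 plane slope deg x,y [  0.39 -17.13] z0 50.4 z at plate 31.7
 x range [-12.2  49. ] y range [57.7 71.5]
side4 5114 plane slope deg x,y [ 2.67 -1.25] z0 28.3 z at plate 27.1
 x range [-145.7   49.2] y range [-74.2  73.1]
  x -130 y [-73.7  44.9]
  x -110 y [-72.8  32.5]
  x -90 y [-73.1  25.8]
  x -70 y [-73.8  -8.4]
  x -50 y [-73.4  29.5]
  x -30 y [-73.3  34. ]
  x -10 y [-73.4  55.3]
  x 10 y [-73.1  71.7]
  x 30 y [-73.7  73.8]
  hole [213 254  35  53 508] [[ 35.  -16.3]]
  hole [194 284   8   5  31] [[-22.2  -0.1]]
  hole [153 306  70  35 262] [[-66.6 -60.3]]
  hole [136 309  12  37 160] [[-136.2  -38.4]]
```

View pics/s5c.png

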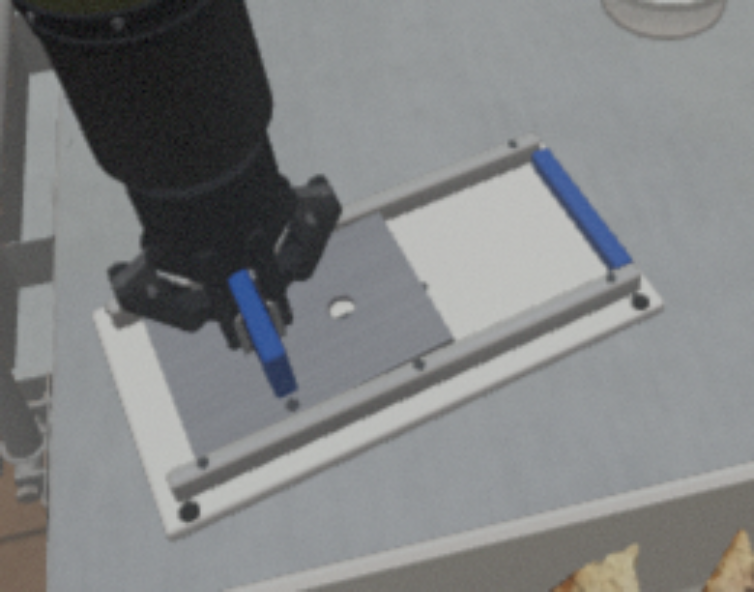

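>>> step_arm --plan '[[[0, 0, 0.01, 0, -0.04, 0], [0, 0, 0.006, 0, -0.03, 0], [0, 0, 0, 0, 0, 0]]]'

```text
time: 10.85
tool_pos: [0.4195, -0.0559, 0.0324]
tcp_rot: [[-0.967, -0.242, 0.073], [-0.242, 0.97, 0.018], [-0.075, -0.0, -0.997]]
ft_force: [-1.9, 0.6, 0.1]
opening: 0.151
```

>>> step_arm --plan '[[[0, 0, 0, 0, 0, 0], [0, 0, 0, 0, 0, 0], [0, 0, 0, 0, 0, 0], [0, 0, 0, 0, 0, 0]]]' --gripper 0.3

```text
time: 11.35
tool_pos: [0.4196, -0.0558, 0.0323]
tcp_rot: [[-0.967, -0.242, 0.073], [-0.242, 0.97, 0.018], [-0.076, -0.0, -0.997]]
ft_force: [0.1, 0.8, 0.4]
opening: 0.298
```

```bash
python3 -c "
from h import *
st()
f=grab_frame('side');save(f,'s6.png');np.savez('s4.npz',**f)
im=cv2.imread('pics/s6.png')[240:350,100:260];cv2.imwrite('pics/s6c.png',cv2.resize(im,None,fx=5,fy=5,interpolation=cv2.INTER_CUBIC))
f=grab_frame('wrist');save(f,'w6.png')
"
```

```text
t 11.35 pos [ 0.4196 -0.0558  0.0323] head -165.98 F [0.13 0.82 0.4 ] T [-0.02   0.241  0.005] op 0.298 tilt [-7.570e-02 -1.000e-04 -9.971e-01] q [ 0.36 -0.49 -0.73  0.01 -1.26 -0.12]
```

View pics/s6c.png

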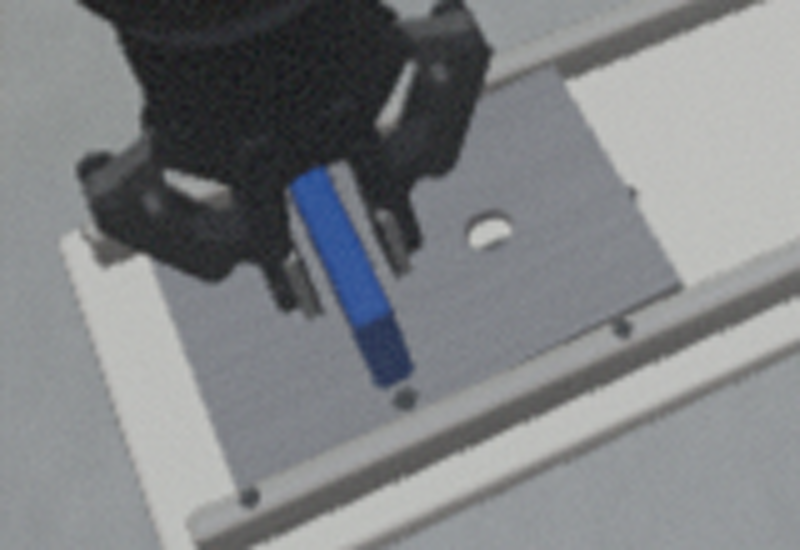

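View pics/w6.png

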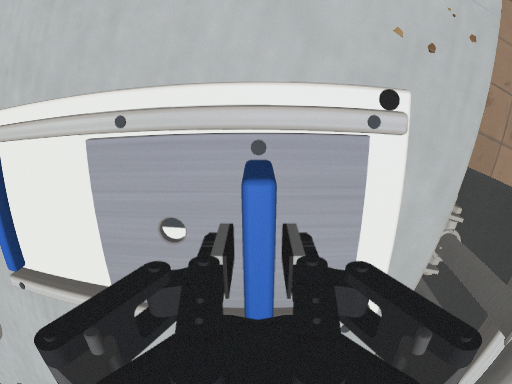

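The stop is released. It sits tilted on the pin between the rails, with the fence centred in the open jaws and the hole short of the pin. Next I'll nudge it with the rear finger.

>>> step_arm --plan '[[[-0.03, 0, 0.002, 0, 0, 0], [-0.03, 0, 0.002, 0, 0, 0], [-0.02, 0, 0.002, 0, 0, 0], [0, 0, 0, 0, 0, 0]]]'

```text
time: 11.95
tool_pos: [0.4243, -0.0547, 0.0322]
tcp_rot: [[-0.967, -0.242, 0.073], [-0.242, 0.97, 0.018], [-0.075, -0.0, -0.997]]
ft_force: [-0.9, 0.1, 0.1]
opening: 0.301
```

>>> step_arm --plan '[[[-0.02, 0, 0.002, 0, 0, 0], [-0.02, 0, 0.002, 0, 0, 0]]]'

```text
time: 12.2
tool_pos: [0.4258, -0.0544, 0.032]
tcp_rot: [[-0.968, -0.242, 0.071], [-0.241, 0.97, 0.017], [-0.073, -0.0, -0.997]]
ft_force: [-4.8, -0.3, 3.4]
opening: 0.298
```

>>> step_arm --plan '[[[-0.02, 0, 0.002, 0, 0, 0], [-0.02, 0, 0.002, 0, 0, 0]]]'

```text
time: 12.45
tool_pos: [0.4281, -0.054, 0.0321]
tcp_rot: [[-0.968, -0.242, 0.071], [-0.241, 0.97, 0.017], [-0.073, -0.001, -0.997]]
ft_force: [-6.0, -0.7, 4.6]
opening: 0.3
```

>>> step_arm --plan '[[[-0.02, 0, -0.003, 0, 0, 0], [-0.02, 0, -0.003, 0, 0, 0]]]'

```text
time: 12.7
tool_pos: [0.4308, -0.0531, 0.0323]
tcp_rot: [[-0.968, -0.242, 0.072], [-0.241, 0.97, 0.018], [-0.074, -0.0, -0.997]]
ft_force: [-2.9, -0.0, -0.1]
opening: 0.301
```

>>> step_arm --plan '[[[-0.02, 0, 0, 0, 0, 0], [-0.02, 0, 0, 0, 0, 0]]]'

```text
time: 12.95
tool_pos: [0.4335, -0.0522, 0.0325]
tcp_rot: [[-0.967, -0.242, 0.073], [-0.241, 0.97, 0.018], [-0.075, 0.0, -0.997]]
ft_force: [-2.0, -0.2, -1.5]
opening: 0.303
```

```bash
python3 -c "
from h import *
from m4 import tb
st();print(tb(state()['tool_pos']))
f=grab_frame('side');save(f,'s7.png')
im=cv2.imread('pics/s7.png')[240:350,100:260];cv2.imwrite('pics/s7c.png',cv2.resize(im,None,fx=5,fy=5,interpolation=cv2.INTER_CUBIC))
"
```

```text
t 12.95 pos [ 0.4335 -0.0522  0.0325] head -165.99 F [-1.99 -0.25 -1.53] T [-0.208  0.701 -0.002] op 0.303 tilt [-7.530e-02  2.000e-04 -9.972e-01] q [ 0.35 -0.44 -0.7   0.01 -1.24 -0.11]
[-58.27085388  -0.14741877]
```

View pics/s7c.png

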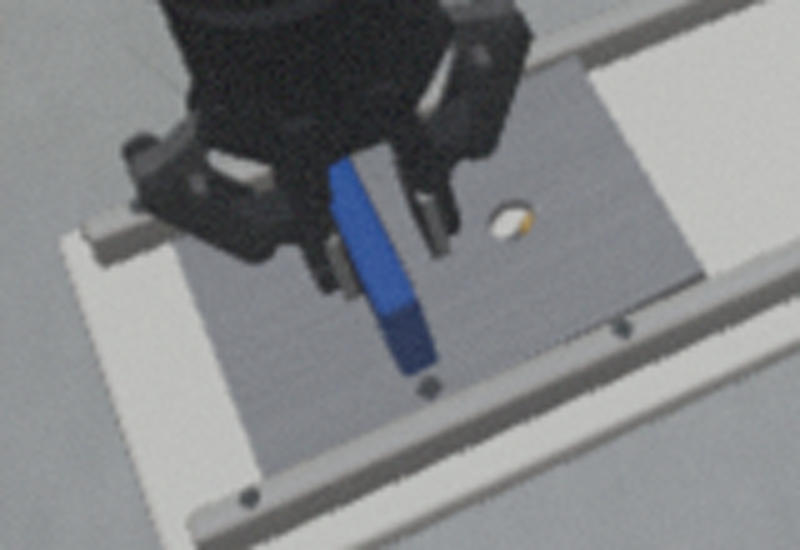

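The pin now shows at the far edge of the hole, at about (528,218) in the crop. I'll keep going in smaller nudges.

>>> step_arm --plan '[[[-0.02, 0, 0.001, 0, 0, 0], [-0.02, 0, 0.001, 0, 0, 0]]]'

```text
time: 13.25
tool_pos: [0.4364, -0.0516, 0.0333]
tcp_rot: [[-0.967, -0.242, 0.075], [-0.242, 0.97, 0.018], [-0.077, -0.0, -0.997]]
ft_force: [0.1, -0.8, -0.3]
opening: 0.302
```

>>> step_arm --plan '[[[-0.01, 0, 0, 0, 0, 0], [-0.01, 0, 0, 0, 0, 0], [0, 0, 0, 0, 0, 0]]]'

```text
time: 13.62
tool_pos: [0.4371, -0.0515, 0.0331]
tcp_rot: [[-0.967, -0.242, 0.074], [-0.242, 0.97, 0.018], [-0.076, -0.0, -0.997]]
ft_force: [0.7, -0.3, 0.2]
opening: 0.302
```

```bash
cat > lk.py <<'E'
from h import *
from m4 import tb
import sys
k=sys.argv[1]
st();print(tb(state()['tool_pos']))
f=grab_frame('side');save(f,f's{k}.png')
im=cv2.imread(f'pics/s{k}.png')[240:350,100:260];cv2.imwrite(f'pics/s{k}c.png',cv2.resize(im,None,fx=5,fy=5,interpolation=cv2.INTER_CUBIC))
P=cloud(f);X=tb(P);z=P[...,2]*1000
for lo in range(-110,70,15):
    m=(X[...,0]>lo)&(X[...,0]<lo+15)&(X[...,1]<-25)&(X[...,1]>-48);print(lo+7,m.sum(),np.median(z[m]).round(1),end=' | ')
E
python3 lk.py 8
```

```text
t 13.62 pos [ 0.4371 -0.0515  0.0331] head -165.98 F [ 0.73 -0.32  0.24] T [-0.055  0.193  0.063] op 0.302 tilt [-7.580e-02 -1.000e-04 -9.971e-01] q [ 0.35 -0.43 -0.69  0.01 -1.24 -0.11]
[-54.55092633  -0.26832564]
-103 2211 357.8 | -88 2376 345.5 | -73 2311 342.2 | -58 2212 333.2 | -43 1270 300.1 | -28 126 19.0 | -13 97 18.6 | 2 93 18.6 | 17 94 18.6 | 32 87 18.8 | 47 70 12.7 | 62 79 12.6 |
```

View pics/s8c.png

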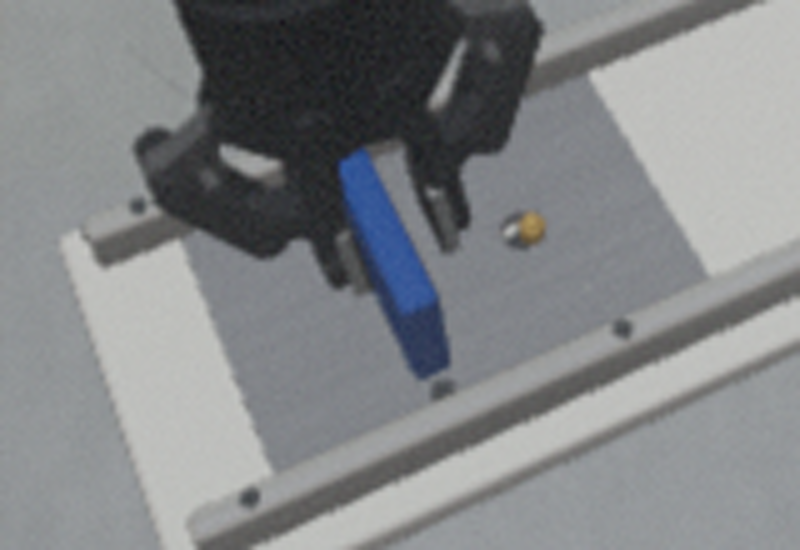

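>>> step_arm --plan '[[[0.04, 0, 0, 0, 0, 0], [0, 0, 0, 0, 0, 0], [0, 0, 0, 0, 0, 0], [0, 0, 0, 0, 0, 0]]]' --gripper 0.6

```text
time: 14.18
tool_pos: [0.4347, -0.052, 0.0328]
tcp_rot: [[-0.967, -0.242, 0.073], [-0.241, 0.97, 0.018], [-0.076, -0.0, -0.997]]
ft_force: [-0.3, -0.5, 0.4]
opening: 0.602
```

>>> step_arm --plan '[[[0, 0, -0.2, 0, 0, 0], [0, 0, -0.4, 0, 0, 0], [0, 0, -0.6, 0, 0, 0], [0, 0, -0.8, 0, 0, 0], [0, 0, -0.8, 0, 0, 0], [0, 0.8, 0, 0, 0, 0], [0, 0.9, 0, 0, 0, 0], [0, 0.9, 0, 0, 0, 0], [0, 0.9, 0, 0, 0, 0], [0, 0, 0, 0, 0, 0]]]'

```text
time: 15.42
tool_pos: [0.3704, 0.1514, 0.2009]
tcp_rot: [[-0.966, -0.248, 0.073], [-0.248, 0.969, 0.019], [-0.076, 0.0, -0.997]]
ft_force: [-0.2, -0.4, -0.1]
opening: 0.6
```

```bash
python3 lk.py 9; python3 - <<'E'
from h import *
f=grab_frame('top');save(f,'t9.png')
for q in('cake','tub','timer'):
    r=boxes_of('top',q)[:1];print(q,[(np.round(x['extent']),round(x['conf'],2)) for x in r])
im=cv2.imread('pics/t9.png')[90:360,120:420];cv2.imwrite('pics/t9c.png',cv2.resize(im,None,fx=2.3,fy=2.2))
E
```

```text
t 15.43 pos [0.3704 0.1514 0.2009] head -165.62 F [-0.24 -0.42 -0.08] T [-0.066  0.197  0.015] op 0.6 tilt [-7.590e-02  4.000e-04 -9.971e-01] q [ 0.95 -0.61 -0.51  0.05 -1.61 -0.7 ]
[-70.22625354 212.73249668]
-103 111 18.8 | -88 112 18.5 | -73 143 19.0 | -58 205 45.4 | -43 100 18.6 | -28 102 18.5 | -13 98 18.6 | 2 99 18.7 | 17 94 18.9 | 32 89 18.7 | 47 71 12.7 | 62 80 12.6 | cake [(array([321., 123.,  28.,  27.]), 0.83)]
tub [(array([245., 135.,  48.,  53.]), 0.83)]
timer [(array([160., 164.,  29.,  43.]), 0.89)]
```

View pics/s9c.png

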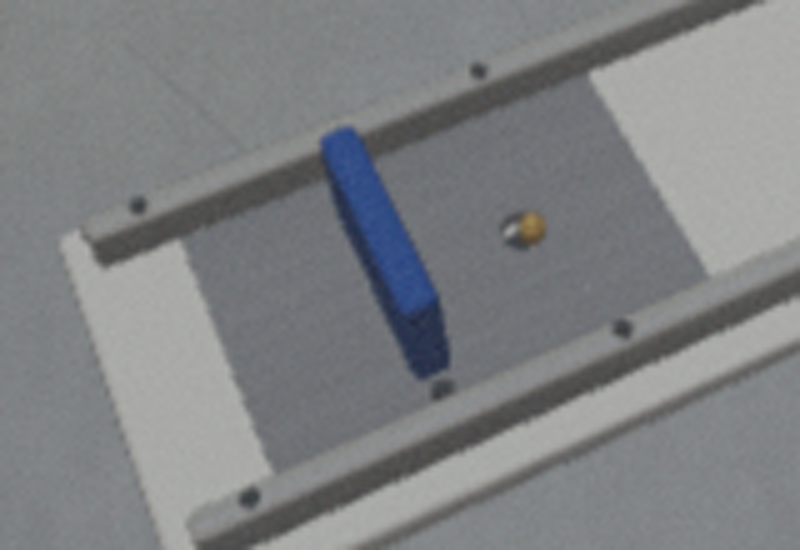

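View pics/t9c.png

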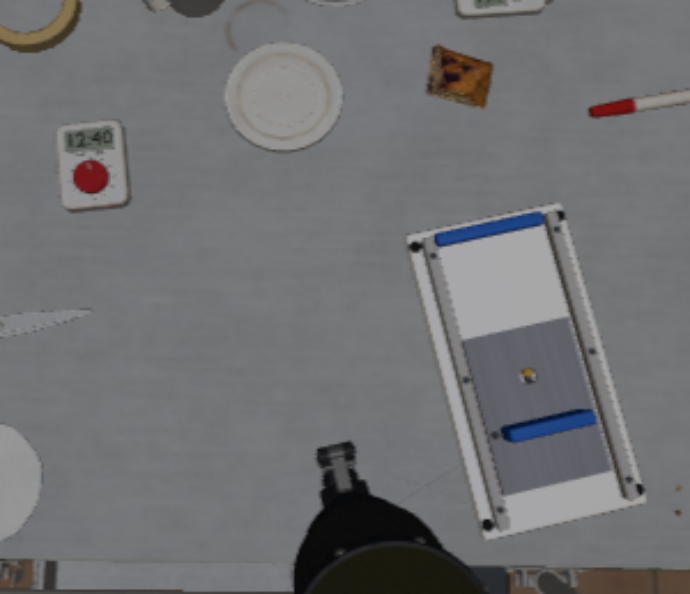

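The plate lies flat with the brass pin standing in its hole, and the arm is clear. The cake, tub and timer haven't moved, so I'm handing it in.

```bash
python3 -c "
from workcell import finish_job
print(finish_job())"
```

```text
the job is handed in; nothing more can be done
None
```

The end stop is on the board with its hole over the brass pin and the plate flat. The job was handed in at about 15.5 s of the 45 s limit.

- **What I did:** I gripped the fence and set the plate between the rails, hole end towards the blue bar, with the hole about 15 mm short of the pin. I lowered it until it just touched the pin, let it down tilted and released it. Then I nudged the fence along with the rear finger until the plate dropped by itself.
- **Forces:** The horizontal push was at most about 6 N, falling to 0 at the drop. For a moment the finger also pressed down on the fence with about 4.6 N, so I raised it slightly and the load went away.
- **Last checks:**
  - The plate's upper face reads 18.5–19.0 mm along its length, against 18 mm expected (12 mm deck plus 6 mm plate).
  - The pin shows in the hole in both the side and top views.
  - The arm is well clear.
  - The cake, tub and timer are where they were, within a few pixels of detector noise.
- **Disagreement:** The two cameras differed by about 1–2 mm on the plate's sideways position. That is within the 3 mm of clearance on each side.

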